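Hang the wax pail on the fork by its bail

ROBOT

A 6-joint arm with a two-finger parallel gripper is mounted at the origin on the work surface. World frame = base frame: x ahead of the robot, y to its left, z up, the work surface at z = 0. Lengths are in mm, angles in rad, forces in N, time in s.
With the tool pointing down it reaches from about 350 to 775 mm from the base axis. Payload 7.3 kg.
Tool frame: the origin (TCP) lies at the very end of the fingers, on their centre line; the grasp point (between the pads) lies 19 mm behind it (bot.tcp_to_grasp is the distance from the TCP to the grasp point, in mm); z points along the fingers, y is the direction in which the jaws open and shut (so a half turn about z gives the same grasp; the last joint's range is limited). The gripper opens to 92 mm and grips with 3 to 60 N. Pads are 19 mm wide; open, the fingers measure 130 mm over their backs; the gripper's body (75 mm by 190 mm) begins 47 mm behind the grasp point.
Start: joints at [-1.246, 0.342, 1.524, -0, 1.275, -0.146], TCP at [238.164, -467.892, 226.741] pointing down, gripper open.
Joint ranges: [-2.53, 2.53], [-0.77, 2.02], [0.04, 2.7], [-1, 4.14], [0.28, 2.66], [-3.11, 3.11]. Speed limits (rad/s): [2.57, 2.57, 3.14, 3.14, 3.14, 3.14].

INTERFACE

Orientations are given as [roll, pitch, yaw] about the fixed x, y, z axes, in that order (R = Rz(yaw) Ry(pitch) Rx(roll)).
In Python, from plant import bot gives the robot as it stands. The module is installed in compiled form; this text tells all that it offers.
- The arm moves only by the tool carry_out, never from a script. Its argument "motion" is a list of rows, each a list of 5 numbers: the closure, from 0 (fully open) to 1 (shut), then the shift along the tool's x, y, z in mm, then the turn about the tool's z in degrees. In form: [[claw, dx, dy, dz, spin], ...]. A call has 1 to 10 rows; each row is the pose to reach, as a shift and turn from the pose measured when the call began, along the tool's axes at that moment; what a row does not reach only later rows make up. A row lasts 1/8 s, in which the tool goes at most 62.5 mm and 10.7 degrees, less where a joint would pass 70% of its speed; a pose out of reach is approached as far as the arm can. A call with a gripper value outside its range is refused whole. The fingers move at their own pace and stop on an object; the grip force is fixed at half the most. Time passes only in rows, so rows that repeat a pose let the fingers close. It gives the time, the measured TCP pose, the force and the opening at its end, in the units of the state.
- bot.get_obs(): the state, without advancing time (a new reading comes with each control period).
- bot.capture(name): name is "scene" or "top" or "wrist"; returns a dict with "color" (420x560x3 uint8, red, green, blue), "depth" (420x560 float32, mm along the optical axis (not along the pixel's ray), 0 where there is no reading), "K" (3x3 intrinsics, pixels), "k1" (the pictures are not rectified: a ray, as slopes to the right and down, at radius r is drawn at 1 + k1 r^2 times it, then the intrinsics apply), "camera_from_world" (4x4, takes a point from world to camera coordinates). Camera axes: x right, y down, z forward; pixel columns grow to the right and rows downward; lengths in mm; the calibration is good to about 2 mm. A picture is of the moment at which its call begins.
- bot.close_job(): hands the job in, once; it reports no verdict.
The state is a dict: "time": time; "joint_positions": joint angles; "dq": joint speeds; "tau": joint torques, N m; "tool_pos": TCP position; "tcp_rot": TCP orientation; "contact_force": force on the tool from outside, world axes, zero at the start; "moment": the same for the moment, N m; "grip_width": finger opening in mm.
Only numpy, scipy, OpenCV 4.12 (cv2) and the standard library are available. Lean on these libraries where they do the work, as an engineer would, in place of code of your own. Each camera call takes 0.05 s, during which the arm holds its last target.

TASK

Hang the little wax pail on the forked stand: swing its folded-down wire bail upright while the pail stays standing on the table, then lift the pail by the bail's grip and bring the two prongs in under the bail's cross wire. The fork's height was set by hand, so feel for it, and press the wire gently down past both spring clips, still holding the grip, until it is fully home on both seats; then let go and leave the pail hanging still. Keep the pail upright, force nothing, and leave the other things alone.

Things in the scene. Friction and masses are not known exactly. Their poses are not given: they have to be found in the camera images.
- pail: small round aluminium pail with a layer of set wax in it, about 0.3 to 0.55 kg, 65 mm tall, 96 mm across the rim, 92 mm across the foot; origin at the centre of its underside, z up
- bail_hinge (a point): point on the pail's axis, 45 mm above its underside, on the line (pail y axis) about which the steel wire bail turns; axes as the pail's. The bail (wire 6 mm thick) is a square U: two arms 130 mm long at y = +58 and -58 mm, joined by a straight cross wire parallel to y. Folded down it sticks out beyond the rim on the -x side; it swings up towards +x. Let go, it may slowly sink back
- bail_grip (a point): centre of the black grip tube, 14 mm thick and 50 mm long, in the middle of the bail's cross wire, 130 mm from the hinge line; the tube turns freely on the wire, so it can be held while the bail swings. The point's y axis lies along the tube; its x and z turn with the tube and mean nothing
- bail (a joint): bail angle on the pail: 0 = folded level towards the pail's -x, pi/2 = upright, grip straight above the pail's middle (175 mm above its underside). Starts 0 to 0.3 rad above level
- stand: fixed stand: steel foot 90 x 120 mm, aluminium post 235 mm tall, carrying a black fork; origin on the table at the post, z up. The fork's two prongs reach from the post towards the stand's -x; each is 12 mm wide, centre lines at y = +40 and -40 mm, joined only close to the post. Near its end each prong has an upright slot, open at the top, for the bail's cross wire (wire along the stand's y)
- fork_mid (a point): fixed point midway between the two slots (stand x = -90 mm, y = 0), 215 mm above the table, axes as the stand's. NOT the measured height of the fork: the tops of the sprung seats at the bottom of the slots lie anywhere from 12 mm below to 12 mm above it, to be found by feel. Once set, the fork does not move
- prong_ends (a point): fixed point midway between the ends of the prongs (stand x = -115 mm), at the height of fork_mid. Counted from the tops of the seats, the prongs' undersides are 18 mm below and the tops of the slots' flared mouths 42 mm above; a mouth takes the wire up to about 15 mm off in x
- seat_l (a joint): how far the sprung seat in the slot at stand y = +40 mm is pressed down, m: 0 = free, 0.005 = bottomed; the wire can press it only after it has passed the clip. Pail hanging home: about 0.0008 to 0.0015
- seat_r (a joint): the same for the slot at stand y = -40 mm. In each slot a sloping steel leaf clip narrows the slot from 27 down to 9 mm above the seat: the wire is pushed past it (both clips together 3 to 7 N), then it springs back over the wire. The two seats together give 3.6 N/mm and are solid at 5 mm. A push of 12 N brings the wire home; over 25 N on the stand, counting sideways wedging too, is forcing it
- wax: bystander: purple wax block 50 x 90 x 35 mm; origin at the centre of its underside
- dish: bystander: white ceramic dish 100 mm across, 30 mm tall; origin at the centre of its underside
- ski_clamp: bystander: black plastic ski clamp 60 x 110 mm, 76 mm tall, with a wire spring clip; origin at the centre of its underside. (A fixed aluminium toolbox, 200 mm tall, stands well to the left and beyond the stand.)
Mind the look-alikes: they are no part of the job. Of the things shaped like the pail, the aluminium one is meant.

How it is judged (in metres and radians):
On the way, in this order (a step that is already met when the one before it is completed fails the run):
1. the bail is upright (within about 12 degrees) with the pail still standing on the table (value of joint bail between 1.36 and 1.78 rad and height (world z) of pail below 0.006 m and angle between pail's own z axis and vertical below 0.1 rad), for 0.1 s.
2. the wire is pressed past both clips onto both seats while the grip is held (value of joint each of seat_l, seat_r above 0.0004 m and contact force between the fingers and pail above 1 N), for 0.1 s.
At the end, for the whole second after the job is handed in: the pail hangs clear of the table, upright within 17 degrees and hanging still (under 0.1 m/s), its cross wire under both clips and resting on both seats (each pressed by more than 0.3 mm), the grip within 15 mm (horizontally) of the middle between the slots, the gripper off it (value of joint each of seat_l, seat_r above 0.0003 m and height (world z) of pail above 0.01 m and angle between pail's own z axis and vertical below 0.3 rad and linear speed of pail below 0.1 m/s and horizontal distance between bail_grip and fork_mid below 0.015 m and contact force between the fingers and pail below 0.1 N); the robot touches nothing.
It fails at once if the pail or bail pressed against the stand with more than 25 N in all, down and sideways (contact force between pail and stand above 25 N).
It fails at once if the pail tipped more than 26 degrees (angle between pail's own z axis and vertical above 0.45 rad).
It fails at once if a bystander shifted more than 20 mm (distance of any of wax, dish, ski_clamp from where it was at the start of the episode above 0.02 m).
It also fails if it takes over 64 s, if anything falls off the work surface, if the arm or the gripper's body presses on something with over 40 N, if the wrist force passes 120 N, or if a joint passes its speed limit or range.

## Working session

There is one attempt and no reset: what is moved stays moved. The work goes in short steps, Python scripts to look and compute and a tool call to move; the robot and the scene stay as the last step left them, time stands still between calls to the robot, and variables do not carry over. Pictures are saved under pics/ and viewed, and the job is handed in when it is done.

Besides the shell and the picture viewer there is one more tool, called as name(argument=value, ...) on one line, values as JSON. carry_out: Moves the arm, as the interface text tells. Its arguments: {"type":"object","properties":{"motion":{"type":"array","items":{"type":"array","items":{"type":"number"}}}},"required":["motion"]}

```bash
mkdir -p pics; cat > h.py <<'E'
import numpy as np, cv2
from plant import bot
def cap(n,f):
    c=bot.capture(n); cv2.imwrite('pics/'+f+'.png',cv2.cvtColor(c['color'],cv2.COLOR_RGB2BGR)); np.savez('pics/'+f+'.npz',**c); return c
def load(f): return dict(np.load('pics/'+f+'.npz'))
def ray(c,u,v):
    K=c['K'];p=np.array([(u-K[0,2])/K[0,0],(v-K[1,2])/K[1,1]]);q=p.copy()
    for _ in range(20): q=p/(1+float(c['k1'])*(q@q))
    T=np.linalg.inv(c['camera_from_world']); d=T[:3,:3]@np.array([q[0],q[1],1.]); return T[:3,3],d
def onz(c,u,v,z):
    o,d=ray(c,u,v); return o+d*(z-o[2])/d[2]
def dep(c,u,v):
    o,d=ray(c,u,v); return o+d*float(c['depth'][int(v),int(u)])
E
python3 - <<'E'
from h import *
for n in ['scene','top','wrist']:
    c=cap(n,n+'0'); print(n,c['k1'],np.linalg.inv(c['camera_from_world'])[:3,3],c['K'][0,0])
o=bot.get_obs(); print(o)
E
```

```text
scene -0.05540670930689907 [1520.0699783  -235.67526763 1188.57120333] 481.7491873088219
top -0.049704205459366955 [ 250.30620753  -19.46541907 1549.5712522 ] 541.8865308533134
wrist -0.030148501377917466 [ 301.45560254 -435.26741455  384.27323923] 311.35818295642986
{'time': 0.15, 'joint_positions': array([-1.24599115e+00,  3.42551079e-01,  1.52478027e+00,  1.16921642e-05,
        1.27538571e+00, -1.46040253e-01]), 'dq': array([ 0.00026684, -0.00145082, -0.00498476,  0.0002571 ,  0.00100681,
        0.00097806]), 'tau': array([ 9.84121216e-04, -4.31470263e+01, -2.44353604e+01,  7.18284957e-02,
        5.38537314e-02, -6.87198599e-05]), 'tool_pos': array([ 238.07076624, -467.58973885,  226.21667513]), 'tcp_rot': array([-3.14048185e+00, -1.74687512e-04,  4.70841927e-01]), 'contact_force': array([-0.40762141, -0.16049364, -0.06404739]), 'moment': array([-0.0169233 , -0.01198893, -0.00645589]), 'grip_width': 91.89599238568684}
```

View pics/scene0.png

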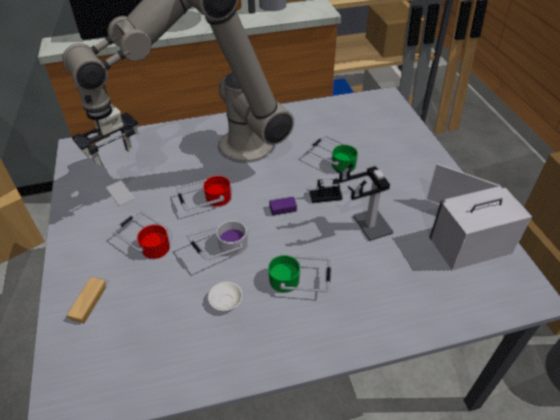

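View pics/top0.png

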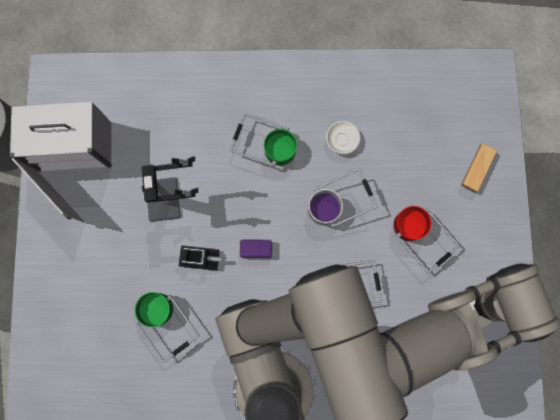

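View pics/wrist0.png

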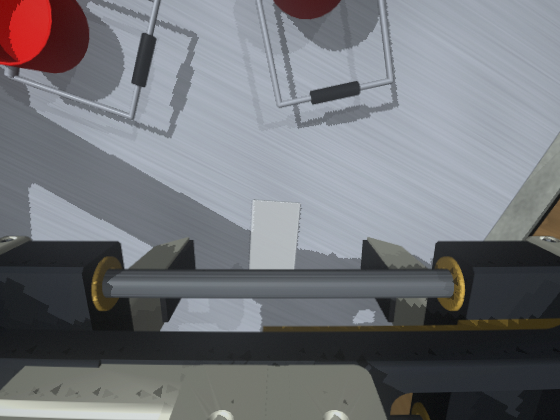

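Pail-like things in the top view: red (412,223), red partly hidden near (350,290), green (281,147), green (154,310), and bare metal with purple wax (326,207). Only the last is aluminium. I'll confirm it in a crop, together with the fork.

```bash
python3 - <<'E'
from h import *
c=load('top0');s=load('scene0')
a=cv2.resize(c['color'][160:250,285:405],None,fx=4,fy=4,interpolation=cv2.INTER_CUBIC)
b=cv2.resize(s['color'][205:285,170:270],None,fx=3,fy=3,interpolation=cv2.INTER_CUBIC)
f=cv2.resize(c['color'][145:225,130:230],None,fx=3,fy=3,interpolation=cv2.INTER_CUBIC)
im=np.zeros((600,800,3),np.uint8); im[:360,:480]=a; im[:240,490:790]=b; im[360:600,:300]=f
g=cv2.resize(s['color'][155:245,300:400],None,fx=2.6,fy=2.6,interpolation=cv2.INTER_CUBIC); im[300:300+g.shape[0],490:490+g.shape[1]]=g
cv2.imwrite('pics/crop0.png',im[:,:,::-1])
E
```

```text
(no output)
```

View pics/crop0.png

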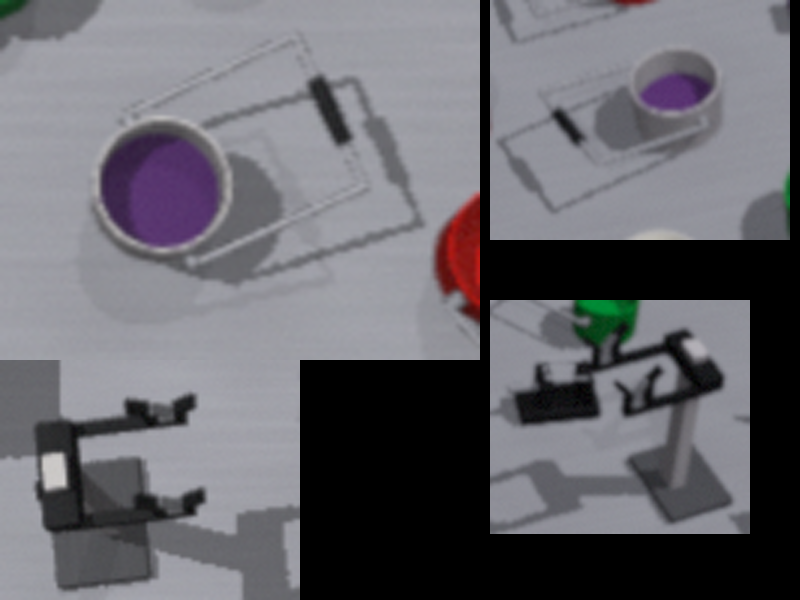

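The crop confirms a bare metal pail with purple wax at top (326,207), bail sticking out towards (367,187). The fork is at top (145..195,160..200), with prongs pointing right in the image. Now measuring.

```bash
python3 - <<'E'
from h import *
c=load('top0');s=load('scene0')
def tri(p,q):
    o1,d1=ray(c,*p);o2,d2=ray(s,*q)
    A=np.stack([d1,-d2],1);t=np.linalg.lstsq(A,o2-o1,rcond=None)[0]
    a=o1+t[0]*d1;b=o2+t[1]*d2; return (a+b)/2,np.linalg.norm(a-b)
# rim
hsv=cv2.cvtColor(c['color'],cv2.COLOR_RGB2HSV)
m=((hsv[...,0]>120)&(hsv[...,0]<150)&(hsv[...,1]>70)).astype(np.uint8); m[:, :290]=0; m[235:]=0
for k in cv2.findContours(m,0,2)[0]:
    if cv2.contourArea(k)>50: print('wax',cv2.fitEllipse(k))
print('rim',onz(c,325.8,206.7,65), dep(c,325,192),dep(c,326,207))
def dark(c,x0,y0,x1,y1,th):
    g=cv2.cvtColor(c['color'],cv2.COLOR_RGB2GRAY);m=np.zeros_like(g);m[y0:y1,x0:x1]=(g[y0:y1,x0:x1]<th)*255
    k=max(cv2.findContours(m,0,2)[0],key=cv2.contourArea);return cv2.minAreaRect(k),m
r1,_=dark(c,355,175,380,205,60);r2,_=dark(s,185,235,208,258,60)
print(r1,r2); G,e=tri(r1[0],r2[0]);print('grip',G,e)
print(dep(c,*r1[0]),dep(s,*r2[0]))
# wire corners
for p,q in [((285+298/4,160+38/4),(170+(541-490)/3,205+93/3)),((285+366/4,160+188/4),(170+(600-490)/3,205+162/3)),((285+122/4,160+118/4),(0,0)),((285+192/4,160+262/4),(170+(706-490)/3,205+122/3))]:
    if q[0]: print('corner',tri(p,q))
    print(onz(c,*p,45))
# fork points: crop f scale 3 from (130,145)
for n,p in dict(l_end=(195,397-360),l_slot=(163,410-360),r_end=(204,495-360),r_slot=(178,500-360),blkA=(40,425-360),blkB=(50,525-360),white=(54,470-360),capR=(80,520-360),capL=(78,425-360)).items():
    u,v=130+p[0]/3,145+p[1]/3; print(n,(u,v),onz(c,u,v,215),dep(c,u,v))
for n,p in dict(A=(60,585-360),B=(150,575-360),C=(143,460-360)).items():
    u,v=130+p[0]/3,145+p[1]/3; print(n,onz(c,u,v,8),dep(c,u,v))
E
```

```text
wax ((324.7208557128906, 206.92897033691406), (26.69194793701172, 28.64363670349121), 124.7551498413086)
rim [ 501.46226133 -147.81683214   65.        ] [ 547.8564404  -148.68314766   40.951748  ] [ 506.73850036 -151.50722843   28.65498794]
((366.8972473144531, 187.2739715576172), (15.641751289367676, 3.5587055683135986), 65.55604553222656) ((195.3780517578125, 246.5975799560547), (11.400686264038086, 2.967301607131958), 51.34019470214844)
grip [ 552.24682594 -262.6421131    79.62305808] 1.504292534960843
[ 550.81523807 -260.67706122   86.95532892] [ 555.87003882 -263.27463621   83.98582557]
corner (array([ 582.18618615, -255.42381119,  160.29508678]), np.float64(48.72685827400815))
[ 611.38362359 -248.43996547   45.        ]
corner (array([ 518.03404711, -270.159869  ,  -17.50015371]), np.float64(67.55525393750726))
[ 502.41068926 -292.58635727   45.        ]
[ 554.564772   -121.60396404   45.        ]
corner (array([ 469.52785842, -145.52237586,  -46.40587384]), np.float64(64.84225884031049))
[ 451.22220438 -168.40041805   45.        ]
l_end (195.0, 157.33333333333334) [607.0478936
[... 586 characters left out ...]
 200.0) [498.13399864 314.38742506 215.        ] [496.01720135 311.53585302 226.39911229]
white (148.0, 181.66666666666666) [545.21282798 312.44959951 215.        ] [540.48219424 307.12530946 236.40802328]
capR (156.66666666666666, 198.33333333333334) [502.10385503 289.22831426 215.        ] [500.56588472 287.34282485 223.15150969]
capL (156.0, 166.66666666666666) [583.91869688 293.22553481 215.        ] [583.74050438 293.05851714 215.71283477]
A [477.81053627 354.73382461   8.        ] [476.78980715 353.05492879  14.91646915]
B [486.60957108 268.03231581   8.        ] [488.77449689 270.66626591  -6.12331737]
C [599.84112938 277.15007742   8.        ] [602.30621478 279.24195004  -2.87188876]
```

```bash
cat >> h.py <<'E'
from scipy.spatial.transform import Rotation as Ro
def totool(target,yaw=None):
    o=bot.get_obs(); R=Ro.from_euler('xyz',o['tcp_rot']).as_matrix()
    d=R.T@(np.array(target)-o['tool_pos'])
    print('t',o['time'],'tcp',o['tool_pos'].round(1),'yaw',round(np.degrees(o['tcp_rot'][2]),2),'tilt',np.degrees(o['tcp_rot'][:2]).round(2),'F',o['contact_force'].round(2),'M',o['moment'].round(2),'w',round(o['grip_width'],1))
    print('delta tool',d.round(1), 'spin',None if yaw is None else -round(yaw-np.degrees(o['tcp_rot'][2]),1)); return d
E
python3 - <<'E'
from h import *
c=load('top0')
for z in (78,):
  a=onz(c,285+298/4,160+38/4,z);b=onz(c,285+366/4,160+188/4,z);print(a,b,np.linalg.norm(a-b),np.degrees(np.arctan2((a-b)[1],(a-b)[0])))
totool([552,-262,165],23.5)
E
```

```text
[ 603.46405534 -243.41783042   78.        ] [ 496.88124166 -286.5959524    78.        ] 114.99672338204178 22.053527164670264
t 0.15 tcp [ 238.1 -467.6  226.2] yaw 26.98 tilt [-1.7994e+02 -1.0000e-02] F [-0.41 -0.16 -0.06] M [-0.02 -0.01 -0.01] w 91.9
delta tool [373.  -40.7  61.3] spin 3.5
```

carry_out(motion=[[0.4,20,-2,0,0],[0.4,70,-8,10,1],[0.4,130,-14,15,2],[0.4,190,-21,25,3],[0.4,250,-27,35,4],[0.4,310,-34,45,4],[0.4,355,-39,55,4],[0.4,372,-40,61,4],[0.4,372,-40,61,4]])

```text
time: 1.27
tool_pos: [551.3, -262.7, 164.4]
tcp_rot: [-3.139, 0.001, 0.402]
contact_force: [-0.2, -0.7, 0.1]
grip_width: 55.3
```

```bash
python3 - <<'E'
from h import *
c=cap('wrist','w1'); t=cap('top','top1'); totool([552,-262,67])
E
```

```text
t 1.375 tcp [ 550.5 -264.1  165.4] yaw 22.92 tilt [-1.7994e+02  3.0000e-02] F [-0.11  0.09  0.63] M [-0.02  0.05 -0.01] w 55.1
delta tool [ 2.3 -1.2 98.4] spin None
```

View pics/w1.png

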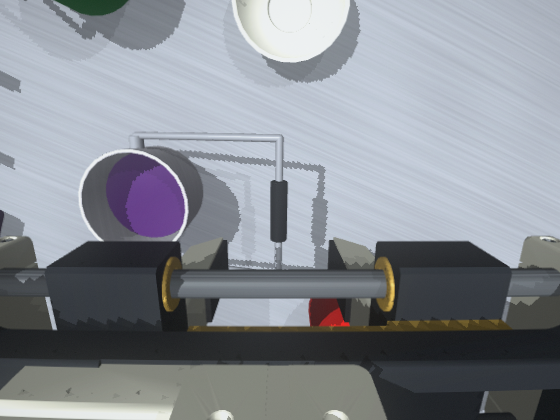

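View pics/top1.png

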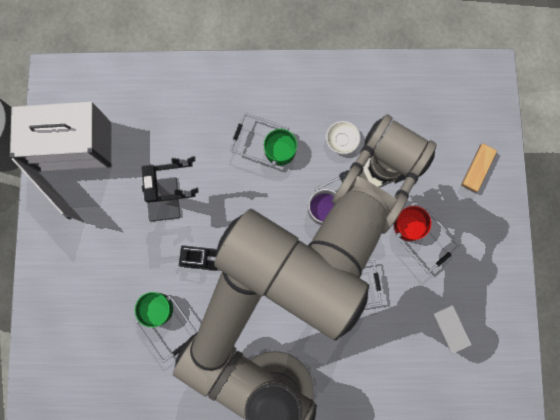

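```bash
python3 - <<'E'
from h import *
c=load('w1')
g=cv2.cvtColor(c['color'],cv2.COLOR_RGB2GRAY);m=np.zeros_like(g);m[165:242,262:296]=(g[165:242,262:296]<70)*255
r=cv2.minAreaRect(max(cv2.findContours(m,0,2)[0],key=cv2.contourArea));print(r)
for z in (78,80,82): print(onz(c,*r[0],z),dep(c,*r[0]))
print('tube ends',onz(c,279,181,80),onz(c,279,240,80))
print('corners',onz(c,281,136,78),onz(c,137,136,45))
print('rim edges',onz(c,80,200,65),onz(c,188,205,65),onz(c,130,150,65))
t=load('top0');print('red',onz(t,412,223,65))
hsv=cv2.cvtColor(c['color'],cv2.COLOR_RGB2HSV)
b=hsv.copy()
E
```

```text
((278.5, 210.5), (61.0, 15.0), 90.0)
[ 553.35728121 -261.99080193   78.        ] [ 555.32009503 -261.15422716   85.53987996]
[ 553.87792977 -261.76889527   80.        ] [ 555.32009503 -261.15422716   85.53987996]
[ 554.39857833 -261.54698862   82.        ] [ 555.32009503 -261.15422716   85.53987996]
tube ends [ 576.2828072  -252.64477813   80.        ] [ 530.60407591 -272.14451282   80.        ]
corners [ 608.73150589 -240.46561285   78.        ] [ 558.52603041 -124.92649737   45.        ]
rim edges [ 491.36876582 -102.06522156   65.        ] [ 524.01990684 -190.08671621   65.        ] [ 549.61466416 -130.69533398   65.        ]
red [ 453.01103187 -385.86164688   65.        ]
```

carry_out(motion=[[0.4,3.5,-0.7,20,0],[0.4,3.5,-0.7,50,0],[0.4,3.5,-0.7,80,0],[0.4,3.5,-0.7,95,0],[0.4,3.5,-0.7,99,0],[0.4,3.5,-0.7,99,0],[0.7,3.5,-0.7,99,0],[0.9,3.5,-0.7,99,0],[1,3.5,-0.7,99,0],[1,3.5,-0.7,99,0]])

```text
time: 2.62
tool_pos: [553.4, -262.0, 66.6]
tcp_rot: [-3.141, 0.0, 0.4]
contact_force: [0.2, 0.7, -0.6]
grip_width: 19.3
```

```bash
python3 - <<'E'
from h import *
c=cap('wrist','w2'); totool([552,-262,67])
E
```

```text
t 2.675 tcp [ 553.4 -262.    66.5] yaw 22.93 tilt [-1.7994e+02  3.0000e-02] F [ 0.22 -0.03 -0.29] M [ 0.02 -0.01 -0.02] w 15.7
delta tool [-1.3 -0.5 -0.5] spin None
```

View pics/w2.png

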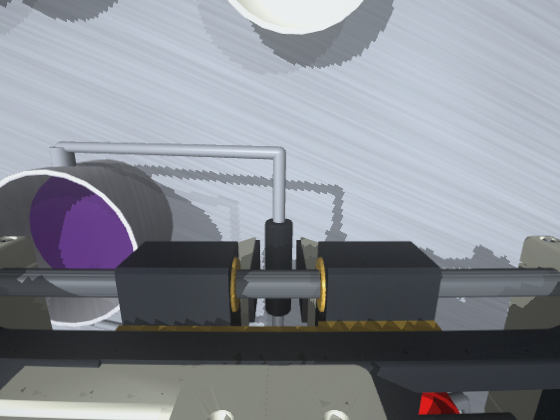

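carry_out(motion=[[1,0,0,0,0],[1,0,0,0,0],[1,0,-1.3,-4.5,0],[1,0,-4.7,-14,0],[1,0,-11.4,-28.3,0],[1,0,-22,-44.7,0],[1,0,-34.9,-59.3,0],[1,0,-49.9,-71.7,0],[1,0,-60.8,-78.8,0],[1,0,-60.8,-78.8,0]])

```text
time: 3.92
tool_pos: [529.9, -205.2, 146.2]
tcp_rot: [-3.141, -0.0, 0.401]
contact_force: [1.4, -0.5, 2.3]
grip_width: 12.8
```

```bash
python3 - <<'E'
from h import *
c=cap('wrist','w3'); cap('scene','s3'); totool([504.5,-146.5,162])
E
```

```text
t 4.025 tcp [ 530.2 -206.2  145.6] yaw 22.94 tilt [-1.8e+02 -1.0e-02] F [ 0.57 -0.57  1.98] M [-0.04 -0.25 -0.04] w 13.1
delta tool [ -0.4 -65.  -16.4] spin None
```

View pics/w3.png

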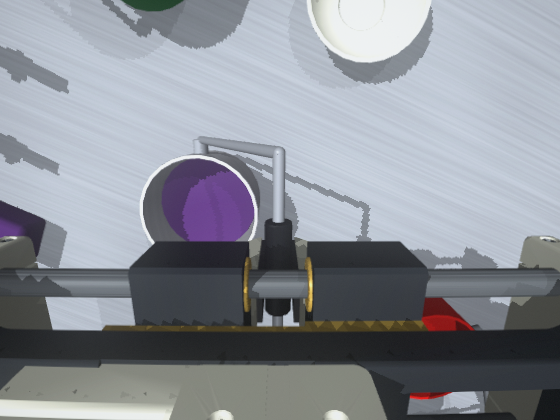

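View pics/s3.png

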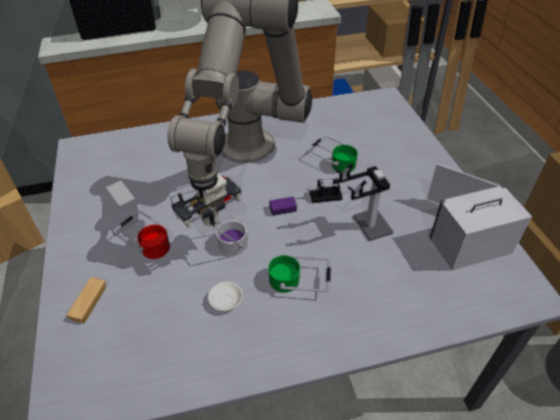

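carry_out(motion=[[1,0,-5,-2.7,0],[1,0,-14,-7,0],[1,0,-25,-11,0],[1,0,-37,-14.2,0],[1,0,-49,-16.2,0],[1,0,-58,-17,0],[1,0,-63,-17.2,0],[1,0,-65,-17.2,0],[1,0,-65,-17.2,0]])

```text
time: 5.15
tool_pos: [505.0, -146.2, 163.0]
tcp_rot: [-3.142, -0.001, 0.4]
contact_force: [1.2, 1.3, 4.1]
grip_width: 12.9
```

```bash
python3 - <<'E'
from h import *
c=cap('wrist','w4'); cap('scene','s4'); t=cap('top','t4');totool([504.5,-146.5,162])
s=load('s4')
b=cv2.resize(s['color'][150:260,150:290],None,fx=5,fy=5,interpolation=cv2.INTER_CUBIC);cv2.imwrite('pics/s4c.png',b[:,:,::-1])
E
```

```text
t 5.3 tcp [ 505.1 -146.5  163. ] yaw 22.93 tilt [ 1.7999e+02 -4.0000e-02] F [1.77 2.19 4.85] M [ 0.24 -0.22 -0.  ] w 13.0
delta tool [-0.5 -0.2  1. ] spin None
```

View pics/w4.png

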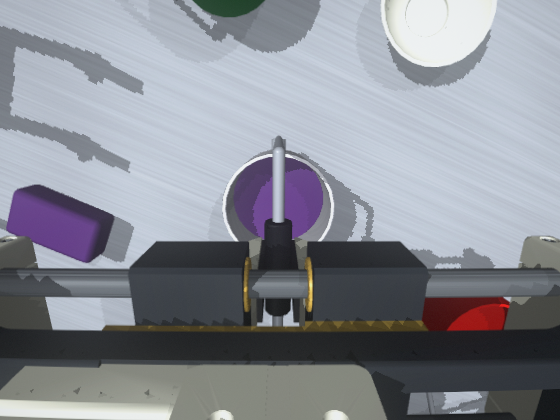

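View pics/s4c.png

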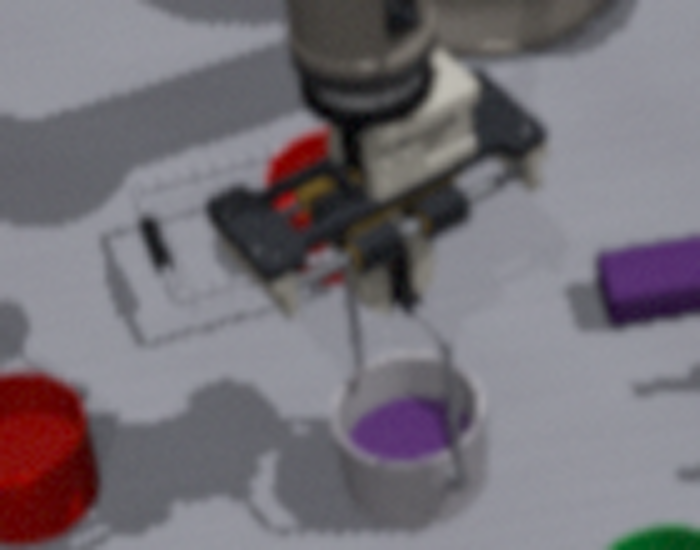

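carry_out(motion=[[1,0,0,-1,0],[1,0,0,-1.5,0],[1,0,0,-2,0],[1,0,0,-2,0]])

```text
time: 5.8
tool_pos: [504.7, -146.4, 164.5]
tcp_rot: [-3.141, 0.0, 0.4]
contact_force: [0.8, -0.1, -4.4]
grip_width: 13.1
```

carry_out(motion=[[1,0,0,-1,0],[1,0,0,-4,0],[1,0,0,-10,0],[1,0,0,-22,0],[1,0,0,-38,0],[1,0,0,-58,0],[1,0,0,-78,0],[1,0,0,-94,0],[1,0,0,-104,0],[1,0,0,-108,0]])

```text
time: 7.05
tool_pos: [504.9, -146.5, 273.3]
tcp_rot: [3.142, -0.001, 0.4]
contact_force: [0.6, -0.7, -4.9]
grip_width: 13.3
```

```bash
python3 - <<'E'
from h import *
c=cap('wrist','w5'); cap('scene','s5'); t=cap('top','t5');totool([563,105,271],6)
s=load('s5')
b=cv2.resize(s['color'][130:270,150:410],None,fx=3,fy=3,interpolation=cv2.INTER_CUBIC);cv2.imwrite('pics/s5c.png',b[:,:,::-1])
b=cv2.resize(t['color'][140:230,130:230],None,fx=6,fy=6,interpolation=cv2.INTER_CUBIC);cv2.imwrite('pics/t5c.png',b[:,:,::-1])
E
```

```text
t 7.2 tcp [ 504.6 -146.4  272.2] yaw 22.92 tilt [-1.7994e+02  4.0000e-02] F [ 0.09 -0.8  -5.16] M [-0.02 -0.07 -0.01] w 12.8
delta tool [ 151.7 -208.8    1.4] spin 16.9
```

View pics/w5.png

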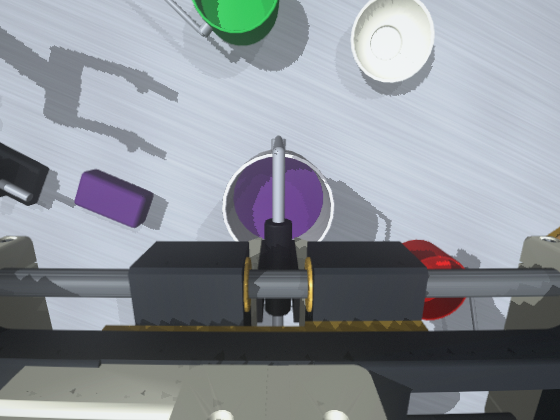

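View pics/s5c.png

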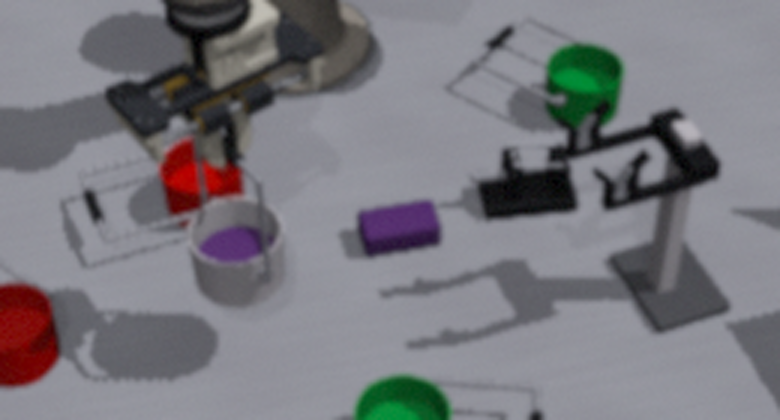

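View pics/t5c.png

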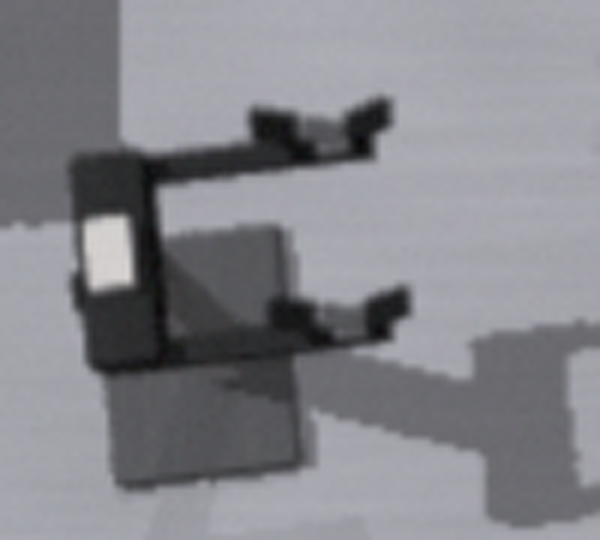

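```bash
python3 - <<'E'
from h import *
c=load('t5')
P=lambda x,y,z: onz(c,130+x/6,140+y/6,z)
w=P(108,252,236);print('post top',w)
A=P(118,487,8);B=P(300,470,8);C=P(285,228,8);print('foot',A,B,C,np.linalg.norm(A-B),np.linalg.norm(B-C)); 
print('yawAB',np.degrees(np.arctan2(*(A-B)[[1,0]])),'yawBC-',np.degrees(np.arctan2(*(C-B)[[1,0]])))
a=P(320,110,255);b=P(341,295,255);print('slots',a,b,(a+b)/2,np.linalg.norm(a-b),np.degrees(np.arctan2(*(a-b)[[1,0]])))
a=P(72,158,230);b=P(92,370,230);print('block',np.degrees(np.arctan2(*(a-b)[[1,0]])))
yaw=np.radians(96);print('mid from post',w[:2]-90*np.array([np.cos(yaw),np.sin(yaw)]))
# depth points around mouth
d=c['depth']
for v in range(154,200,1):
  row=[]
  for u in range(168,202):
    p=dep(c,u,v); row.append('%3d'%p[2] if d[v,u]>0 and p[2]>120 else '  .')
  if any(x!='  .' for x in row): print(v,' '.join(row))
E
```

```text
post top [539.72422921 307.20063149 236.        ]
foot [474.42148408 355.60396274   8.        ] [481.75148927 267.93760064   8.        ] [600.84339568 277.65995573   8.        ] 87.97226847284672 119.48810133007724
yawAB 94.7795270524845 yawBC- 4.667129262669716
slots [594.18404308 216.69881241 255.        ] [516.48015533 206.58029986 255.        ] [555.33209921 211.63955614 255.        ] 78.3599289647154 7.419243764903749
block 7.120090626615264
mid from post [549.1317909 217.6936609]
156   .   .   .   .   .   .   .   .   .   .   .   .   .   .   .   .   .   .   .   .   .   .   .   . 252 256 253   .   .   .   .   .   .   .
157   .   .   .   .   .   .   .   .   .   .   .   .   .   .   .   .   .   .   .   .   .   . 246 246 253 254 255   .   .   .   .   .   .   .
158   .   .   . 262 259 262 257 257 254 249   . 252   .   .   .   .   .   .   .   . 237 241 247 248 256 257 254 253   .   .   .   .   .   .
159   .   .   .   . 257 257 258 256 255 249 252 248 246 242 247 236 239   .   . 233 240 246 249 253 255 248 249 252   .   .   .   .   .   .
160   .   .   .   . 261 263 258 260 253 247 250 2
[... 2330 characters left out ...]

195 208 209 213 213 213 206 212 208 210 212 215 209 242 240 240 239 229 215 218 218 218 216 220 217 222 219 218 210   .   .   .   .   .   .
196 211 212 211 211 214 208 210 209 213 210 211 214 214 223 230 222 225 213 215 210 217 212 212 207 207 206 212 206   .   .   .   .   .   .
197 214 209 219 219 208 205 208 213 213 211 207 206 212 208 213 214 207   . 211 205 207 203 206   .   .   .   .   .   .   .   .   .   .   .
198 212 211 210 212 209 211 210 209 207 207 206 204 206 203 203   .   .   .   .   .   .   .   .   .   .   .   .   .   .   .   .   .   .   .
199 208 208 203 208 200 205 198   .   .   .   .   .   .   .   .   .   .   .   .   .   .   .   .   .   .   .   .   .   .   .   .   .   .   .
```

```bash
python3 - <<'E'
from h import *
c=load('t5')
pts=[]
for v in range(154,200):
  for u in range(165,202):
    if c['depth'][v,u]>0:
      p=dep(c,u,v)
      if p[2]>190: pts.append(p)
pts=np.array(pts)
hi=pts[pts[:,2]>225]
yw=np.radians(95.5)
ex=np.array([np.cos(yw),np.sin(yw)]);ey=np.array([-np.sin(yw),np.cos(yw)])
o=np.array([540,307.2])
X=(hi[:,:2]-o)@ex;Y=(hi[:,:2]-o)@ey
for s,n in ((Y>0,'+40'),(Y<0,'-40')):
  x,y,z=X[s],Y[s],hi[s,2]
  print(n,'y range',np.percentile(y,[3,50,97]).round(1),'x',x.min().round(1),x.max().round(1))
  for lo in range(225,262,5):
    k=(z>=lo)&(z<lo+5); 
    if k.sum(): 
       xx=np.sort(x[k]); print(lo,k.sum(),xx.round(0).astype(int))
E
```

```text
+40 y range [30.7 37.5 43.2] x -124.8 -66.8
225 5 [-110 -101 -101  -86  -85]
230 8 [-109 -101 -100  -99  -99  -99  -97  -81]
235 14 [-108 -107 -106 -105 -103  -98  -97  -95  -95  -95  -91  -90  -88  -85]
240 27 [-115 -114 -113 -111 -111 -109 -108 -108 -108 -106 -106 -106 -105  -98
  -95  -93  -93  -93  -93  -91  -91  -90  -89  -88  -83  -80  -78]
245 20 [-124 -124 -121 -121 -116 -114 -114 -112 -111  -89  -87  -87  -87  -87
  -86  -84  -84  -84  -82  -80]
250 29 [-125 -124 -123 -122 -120 -120 -120 -118 -117 -117 -115 -114 -112  -90
  -85  -85  -83  -83  -82  -82  -81  -80  -80  -80  -78  -78  -78  -75
  -73]
255 21 [-125 -123 -123 -121 -121 -120 -118  -79  -78  -76  -76  -76  -74  -74
  -73  -72  -71  -70  -69  -69  -67]
260 10 [-78 -75 -75 -73 -73 -72 -72 -70 -70 -69]
-40 y range [-49.  -41.5 -36.7] x -123.8 -66.3
225 7 [-107 -102  -97  -84  -81  -78  -76]
230 12 [-107 -105 -103 -101  -98  -98  -97  -96  -85  -85  -83  -78]
235 16 [-106 -106 -104 -104 -101  -96  -96  -94  -94  -94  -93  -92  -91  -91
  -91  -91]
240 18 [-117 -112 -112 -110 -109 -107 -107 -105 -104 -104  -97  -95  -90  -87
  -84  -84  -81  -79]
245 27 [-121 -118 -115 -113 -113 -113 -111 -111 -111 -110 -108  -91  -90  -90
  -88  -88  -86  -86  -85  -83  -83  -82  -81  -79  -79  -78  -77]
250 23 [-124 -124 -123 -122 -122 -121 -119 -117 -117 -116 -114  -88  -84  -84
  -83  -82  -81  -81  -79  -78  -77  -77  -74]
255 21 [-122 -120 -119 -119 -117 -116  -77  -77  -77  -75  -75  -75  -73  -73
  -73  -72  -70  -68  -68  -67  -67]
260 8 [-75 -73 -71 -71 -71 -70 -68 -66]
```

carry_out(motion=[[1,3,-4,0,0.3],[1,11,-14,0,1.4],[1,25,-32,0,3],[1,45,-57,0,5.4],[1,70,-88,0,8.5],[1,96,-120,0,11.5],[1,116,-145,0,14],[1,130,-163,0,15.6],[1,138,-173,0,16.6],[1,141,-177,0,17]])

```text
time: 8.45
tool_pos: [565.4, 72.6, 271.7]
tcp_rot: [-3.14, 0.002, 0.104]
contact_force: [0.6, -0.3, -4.9]
grip_width: 13.4
```

carry_out(motion=[[1,0,0,0,0],[1,0,0,0,0],[1,0,0,0,0],[1,0,0,0,0]])

```text
time: 8.95
tool_pos: [565.4, 72.2, 271.7]
tcp_rot: [-3.14, 0.002, 0.104]
contact_force: [-1.1, 1.3, -4.7]
grip_width: 12.9
```

```bash
python3 - <<'E'
from h import *
c=cap('wrist','w6'); t=cap('top','t6');s=cap('scene','s6');totool([552,211,271],6)
b=cv2.resize(s['color'][100:240,230:430],None,fx=4,fy=4,interpolation=cv2.INTER_CUBIC);cv2.imwrite('pics/s6c.png',b[:,:,::-1])
E
```

```text
t 9.1 tcp [565.4  72.5 271.7] yaw 5.97 tilt [-1.7993e+02  1.2000e-01] F [-0.49  0.27 -4.22] M [0.03 0.02 0.03] w 12.9
delta tool [   1.1 -139.1    0.9] spin -0.0
```

View pics/w6.png

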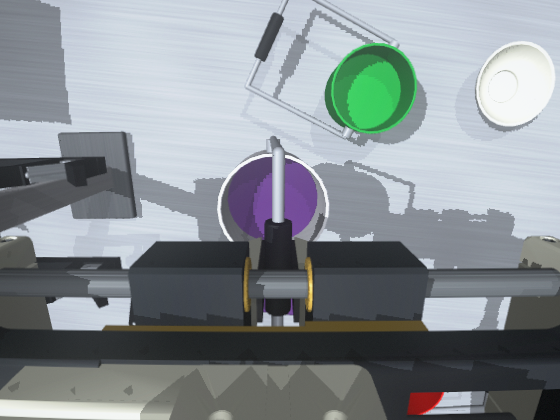

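View pics/s6c.png

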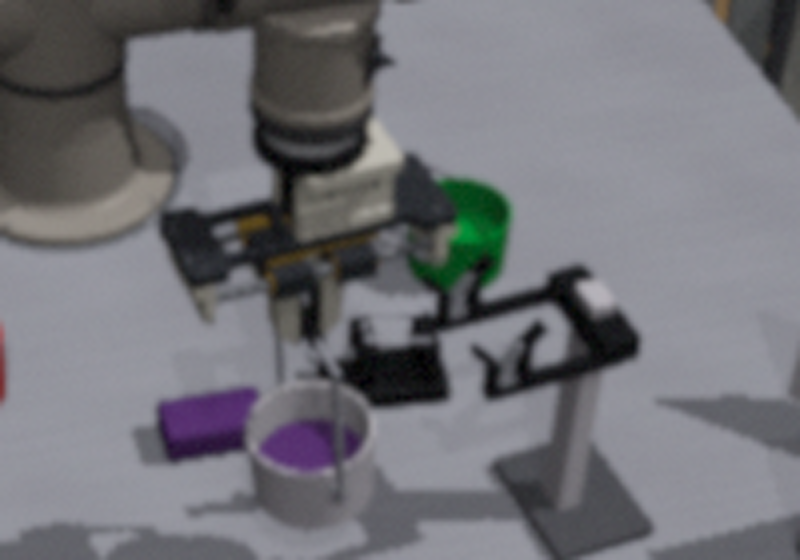

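carry_out(motion=[[1,0,-2,0,0],[1,0,-7,0,0],[1,0,-17,0,0],[1,0,-31,0,0],[1,0,-45,0,0],[1,0,-56,0,0],[1,0,-64,0,0],[1,0,-68,0,0],[1,0,-70,0,0],[1,0,-70,0,0]])

```text
time: 10.35
tool_pos: [558.2, 141.8, 271.8]
tcp_rot: [-3.141, 0.002, 0.104]
contact_force: [0.2, -0.8, -3.8]
grip_width: 13.6
```

```bash
python3 - <<'E'
from h import *
c=cap('wrist','w7'); t=cap('top','t7');totool([552,211,271],6)
b=cv2.resize(c['color'][100:330,0:320],None,fx=2.5,fy=2.5,interpolation=cv2.INTER_CUBIC);cv2.imwrite('pics/w7c.png',b[:,:,::-1])
E
```

```text
t 10.45 tcp [558.2 141.7 271.8] yaw 5.94 tilt [-1.7994e+02  1.1000e-01] F [ 0.92 -0.38 -4.22] M [-0.01  0.01  0.05] w 12.9
delta tool [  1.  -69.5   0.9] spin -0.1
```

View pics/w7c.png

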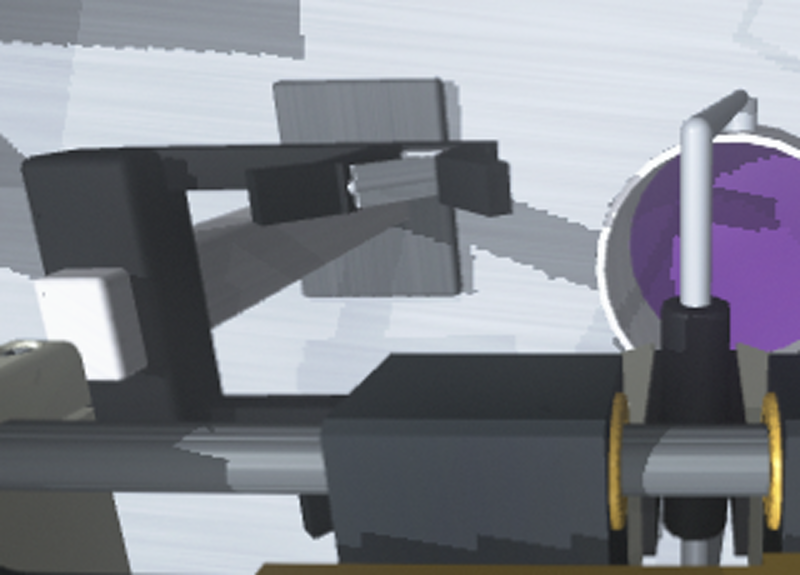

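```bash
python3 - <<'E'
from h import *
c=load('w7')
Q=lambda x,y,z: onz(c,x/2.5,100+y/2.5,z)
ex=np.array([np.cos(np.radians(96)),np.sin(np.radians(96))]);ey=np.array([-ex[1],ex[0]])
for z in (255,258,261):
  a=Q(258,224,z);b=Q(512,213,z);a2=Q(248,170,z);b2=Q(510,165,z);m=(a+b)/2;m2=(a2+b2)/2
  print(z,a,b,a2,b2,'m',m,m2,'len',np.linalg.norm(a-b),np.linalg.norm(a2-b2),'dir',np.degrees(np.arctan2(*(a-b)[[1,0]])))
for n,p in dict(fl=(255,200),fr=(500,190),fr2=(480,170),fl2=(270,195),pr=(220,160),pr2=(490,148),blk=(150,300),white=(75,300),clip=(400,185),c2=(358,190),foot=(370,110)).items():
  print(n,dep(c,p[0]/2.5,100+p[1]/2.5).round(1))
a=Q(165,150,212);b=Q(497,143,212);print('prong edge',a,b,np.degrees(np.arctan2(*(a-b)[[1,0]])))
a=Q(190,190,212);b=Q(222,397,212);print('block front edge',a,b,np.degrees(np.arctan2(*(a-b)[[1,0]])))
a=Q(140,150,225);b=Q(186,400,225);print('blk edge',a,b)
print('wire corner',Q(697,125,284),'tube',Q(697,300,284))
A=Q(275,82,8);B=Q(441,79,8);D=Q(460,293,8);E=Q(303,295,8);print('foot',A,B,D,E,np.degrees(np.arctan2(*(A-B)[[1,0]])))
m=Q(75,325,236);print('white',m)
E
```

```text
255 [581.72490314 246.41333901 255.        ] [590.35730292 187.66252774 255.        ] [594.15236785 248.19902425 255.        ] [601.31508061 188.59011398 255.        ] m [586.04110303 217.03793338 255.        ] [597.73372423 218.39456911 255.        ] len 59.38161458951182 60.0377101320901 dir 98.35879777411519
258 [582.53821238 244.75121369 258.        ] [591.02245401 187.0087444  258.        ] [594.75238413 246.50625115 258.        ] [601.79216303 187.92041045 258.        ] m [586.7803332  215.87997905 258.        ] [598.27227358 217.2133308  258.        ] len 58.36244610320647 59.00728105771176 dir 98.35879777411509
261 [583.35152162 243.08908836 261.        ] [591.68760511 186.35496107 261.        ] [595.35240041 244.81347806 261.        ] [602.26924545 187.25070693 261.        ] m [587.51956336 214.72202472 261.        ] [598.81082293 216.03209249 261.        ] len 57.34327761690116 57.97685198333345 dir 98.35879777411509
fl [588.6 243.9 260.3]
fr [594.9 191.2 252.4]
fr2 [599.3 195.6 253.8]
fl2 [590.1 240.5 260.3]
pr [587.4 281.  211. ]
pr2 [597.9 205.3 206.8]
blk [548.2 295.4 224.2]
white [550.4 308.1 235.5]
clip [590.8 219.6 238. ]
c2 [590.3 226.5 246.8]
foot [584.3 318.5  11.6]
prong edge [588.90780281 296.10940753 212.        ] [600.25055045 202.07255963 212.        ] 96.87780379293604
block front edge [578.0770134  289.60381589 212.        ] [513.99764669 284.04518152 212.        ] 4.957774012367077
blk edge [590.64162201 294.19045088 225.        ] [518.71542056 286.74812381 225.        ]
wire corner [616.90967748 147.95734686 284.        ] tube [583.15951964 144.41061792 284.        ]
foot [593.70955674 370.99377232   8.        ] [603.9559409  282.23011402   8.        ] [486.25967782 269.05288905   8.        ] [475.58071986 359.01734846   8.        ] 96.5847624876262
white [543.44269955 308.40307423 236.        ]
```

carry_out(motion=[[1,0,-2,0,0],[1,0.2,-7,0,0],[1,0.5,-17,0,-0.1],[1,0.8,-31,0,-0.2],[1,1,-45,0,-0.3],[1,1.3,-56,0,-0.5],[1,1.5,-64,0,-0.5],[1,1.5,-68.5,0,-0.5],[1,1.5,-70,0,-0.5],[1,1.5,-70,0,-0.5]])

```text
time: 11.7
tool_pos: [552.5, 211.3, 271.9]
tcp_rot: [-3.141, 0.002, 0.112]
contact_force: [-0.2, -0.2, -4.5]
grip_width: 13.1
```

```bash
python3 - <<'E'
from h import *
c=cap('wrist','w8'); t=cap('top','t8');s=cap('scene','s8');totool([552.5,211.7,271],6.5)
im=np.zeros((600,800,3),np.uint8)
b=cv2.resize(c['color'][100:300,160:400],None,fx=2.5,fy=2.5,interpolation=cv2.INTER_CUBIC);im[:500,:600]=b;cv2.imwrite('pics/w8c.png',im[:,:,::-1])
b=cv2.resize(s['color'][110:240,290:440],None,fx=4.5,fy=4.5,interpolation=cv2.INTER_CUBIC);cv2.imwrite('pics/s8c.png',b[:,:,::-1])
E
```

```text
t 11.85 tcp [552.5 211.1 271.9] yaw 6.41 tilt [-1.7995e+02  1.1000e-01] F [-0.24 -0.49 -3.2 ] M [-0.04  0.01 -0.01] w 13.1
delta tool [ 0.  -0.6  0.9] spin -0.1
```

View pics/w8c.png

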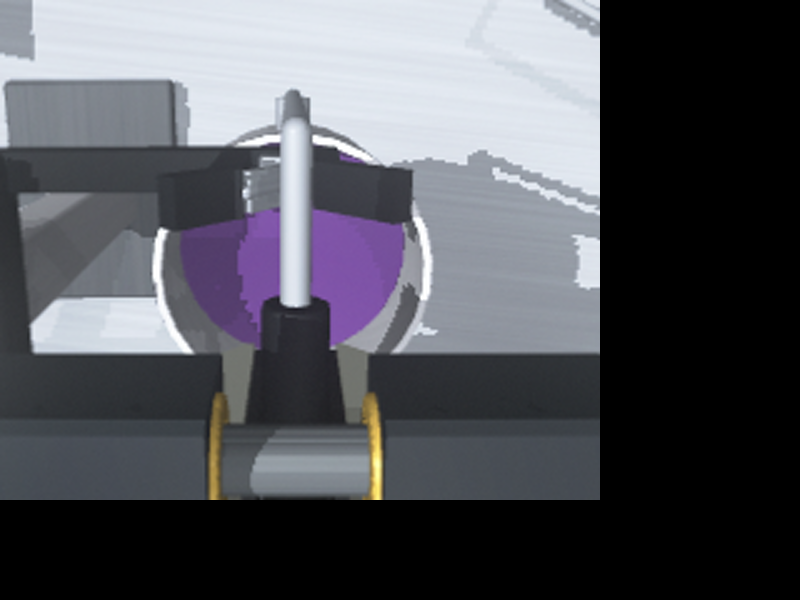

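View pics/s8c.png

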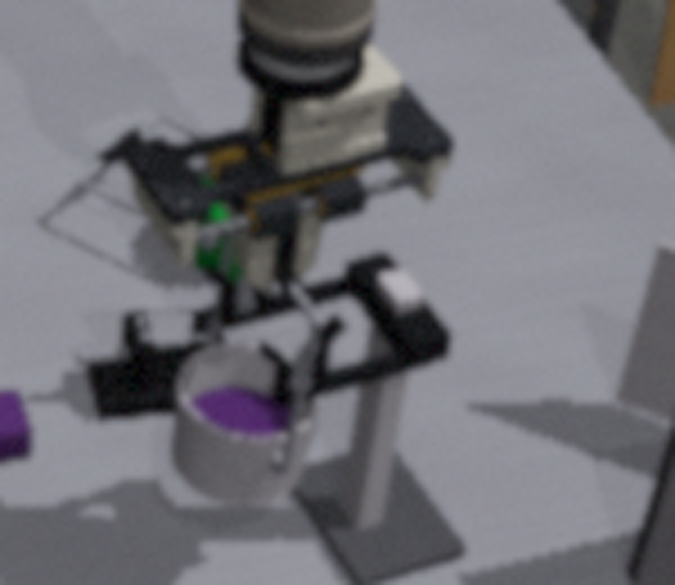

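carry_out(motion=[[1,0,-0.5,1,0],[1,0,-1,4,0],[1,0,-1.5,9,0],[1,0,-1.5,14,0],[1,0,-1.5,19,0],[1,0,-1.5,23,0],[1,0,-1.5,25,0],[1,0,-1.5,25,0]])

```text
time: 12.85
tool_pos: [552.3, 212.5, 246.8]
tcp_rot: [-3.141, 0.002, 0.112]
contact_force: [-0.3, -0.1, -4.1]
grip_width: 12.9
```

```bash
python3 - <<'E'
from h import *
c=cap('wrist','w9'); s=cap('scene','s9');totool([552.5,213,235],6.5)
b=cv2.resize(c['color'][120:270,180:380],None,fx=4,fy=4,interpolation=cv2.INTER_CUBIC);cv2.imwrite('pics/w9c.png',b[:,:,::-1])
E
```

```text
t 12.95 tcp [552.4 212.6 247.1] yaw 6.4 tilt [-1.7995e+02  9.0000e-02] F [-0.07 -0.16 -2.74] M [-0.01 -0.04 -0.01] w 13.1
delta tool [ 0.2 -0.4 12.1] spin -0.1
```

View pics/w9c.png

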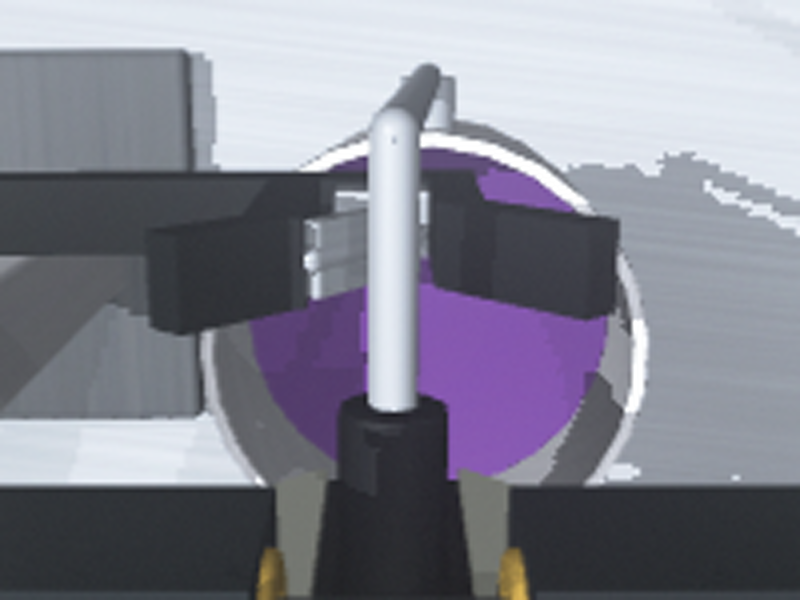

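carry_out(motion=[[1,0,-0.7,1,0],[1,0,-1.5,3,0],[1,0,-1.5,5,0],[1,0,-1.5,7,0],[1,0,-1.5,8,0],[1,0,-1.5,8,0]])

```text
time: 13.7
tool_pos: [552.2, 214.0, 239.0]
tcp_rot: [-3.141, 0.002, 0.112]
contact_force: [0.2, -0.3, -3.7]
grip_width: 13.0
```

```bash
python3 - <<'E'
from h import *
c=cap('wrist','w10'); s=cap('scene','s10');totool([552.5,214,235],6.5)
b=cv2.resize(c['color'][120:270,180:380],None,fx=4,fy=4,interpolation=cv2.INTER_CUBIC);cv2.imwrite('pics/w10c.png',b[:,:,::-1])
b=cv2.resize(s['color'][110:240,290:440],None,fx=4.5,fy=4.5,interpolation=cv2.INTER_CUBIC);cv2.imwrite('pics/s10c.png',b[:,:,::-1])
E
```

```text
t 13.8 tcp [552.3 214.1 239.1] yaw 6.4 tilt [-1.7995e+02  9.0000e-02] F [ 0.19 -0.09 -4.8 ] M [ 0.06  0.02 -0.  ] w 12.9
delta tool [0.2 0.1 4.1] spin -0.1
```

View pics/w10c.png

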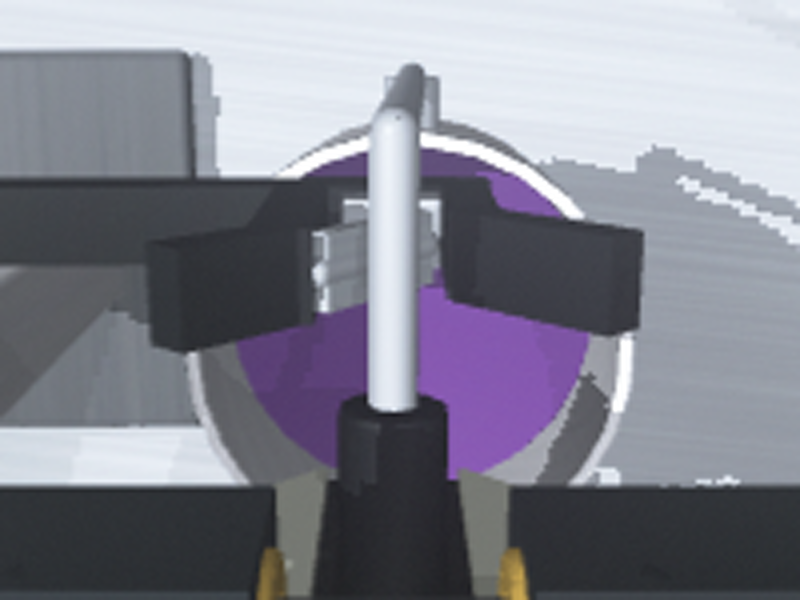

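View pics/s10c.png

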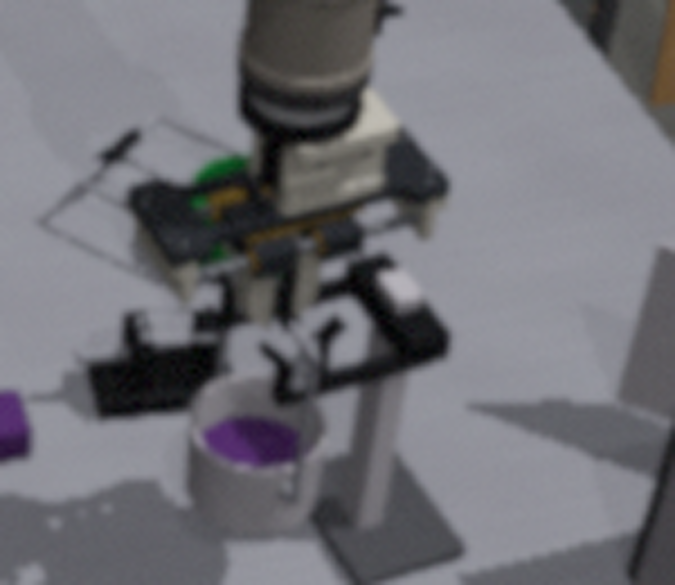

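carry_out(motion=[[1,0,0,1.5,0],[1,0,0,3,0],[1,0,0,4.5,0],[1,0,0,6,0],[1,0,0,6,0]])

```text
time: 14.42
tool_pos: [552.2, 214.0, 233.0]
tcp_rot: [-3.141, 0.002, 0.112]
contact_force: [0.5, 0.1, -3.8]
grip_width: 13.2
```

carry_out(motion=[[1,0,0,1,0],[1,0,0,2,0],[1,0,0,3,0],[1,0,0,3,0]])

```text
time: 14.92
tool_pos: [552.2, 214.0, 229.9]
tcp_rot: [-3.141, 0.002, 0.112]
contact_force: [-0.4, 0.5, -3.3]
grip_width: 13.2
```

carry_out(motion=[[1,0,0,1,0],[1,0,0,2,0],[1,0,0,3,0],[1,0,0,3,0]])

```text
time: 15.42
tool_pos: [552.7, 213.1, 227.5]
tcp_rot: [3.141, 0.001, 0.111]
contact_force: [0.8, -4.9, 0.9]
grip_width: 13.0
```

carry_out(motion=[[1,0,0,1,0],[1,0,0,2,0],[1,0,0,2,0]])

```text
time: 15.8
tool_pos: [553.3, 212.3, 226.1]
tcp_rot: [3.139, -0.001, 0.111]
contact_force: [0.7, -7.0, 2.4]
grip_width: 12.8
```

```bash
python3 - <<'E'
from h import *
c=cap('wrist','w11');totool([552.5,214,235],6.5)
b=cv2.resize(c['color'][120:270,180:380],None,fx=4,fy=4,interpolation=cv2.INTER_CUBIC);cv2.imwrite('pics/w11c.png',b[:,:,::-1])
E
```

```text
t 15.85 tcp [553.3 212.3 226. ] yaw 6.36 tilt [ 1.7987e+02 -6.0000e-02] F [ 0.25 -7.02  2.25] M [-1.06 -0.12  0.04] w 13.2
delta tool [-0.6 -1.8 -9. ] spin -0.1
```

View pics/w11c.png

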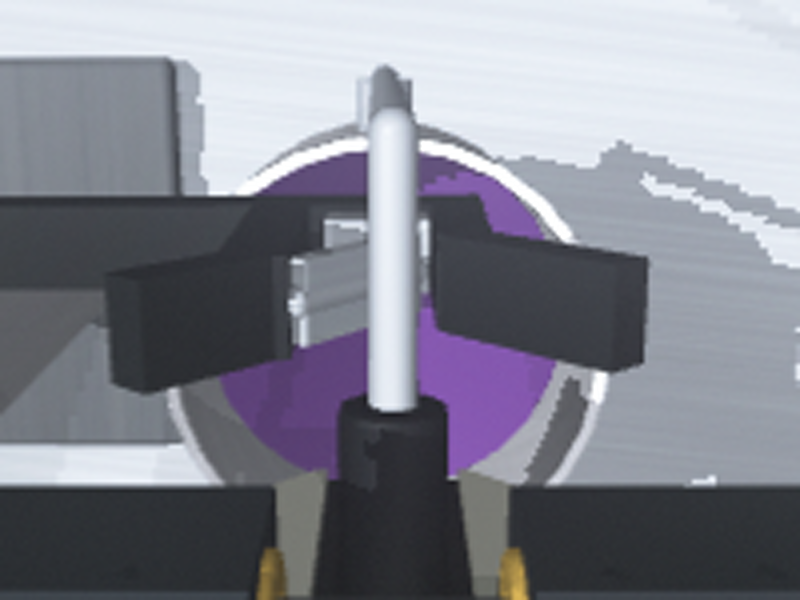

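carry_out(motion=[[1,0,-0.5,1,0],[1,0,-0.5,2,0],[1,0,-0.5,2,0]])

```text
time: 16.23
tool_pos: [553.9, 211.8, 224.6]
tcp_rot: [3.138, -0.003, 0.111]
contact_force: [0.3, -6.7, 1.2]
grip_width: 12.9
```

carry_out(motion=[[1,0,0,1,0],[1,0,0,2,0],[1,0,0,2,0]])

```text
time: 16.6
tool_pos: [554.5, 211.0, 223.0]
tcp_rot: [3.137, -0.004, 0.11]
contact_force: [1.1, -6.9, 2.0]
grip_width: 12.9
```

carry_out(motion=[[1,-1,-0.5,1,0],[1,-2,-0.5,2.5,0],[1,-2,-0.5,2.5,0]])

```text
time: 16.98
tool_pos: [552.8, 210.3, 220.7]
tcp_rot: [3.135, -0.005, 0.11]
contact_force: [1.1, -7.3, 1.2]
grip_width: 13.1
```

```bash
python3 - <<'E'
from h import *
c=cap('wrist','w12');s=cap('scene','s12');totool([552.5,212,235],6.5)
b=cv2.resize(c['color'][120:270,180:380],None,fx=4,fy=4,interpolation=cv2.INTER_CUBIC);cv2.imwrite('pics/w12c.png',b[:,:,::-1])
b=cv2.resize(s['color'][120:230,310:430],None,fx=5.4,fy=5.4,interpolation=cv2.INTER_CUBIC);cv2.imwrite('pics/s12c.png',b[:,:,::-1])
E
```

```text
t 17.075 tcp [552.8 210.3 220.7] yaw 6.29 tilt [179.61  -0.26] F [ 0.86 -6.99  1.2 ] M [-1.12 -0.05  0.05] w 13.1
delta tool [ -0.   -1.7 -14.3] spin -0.2
```

View pics/w12c.png

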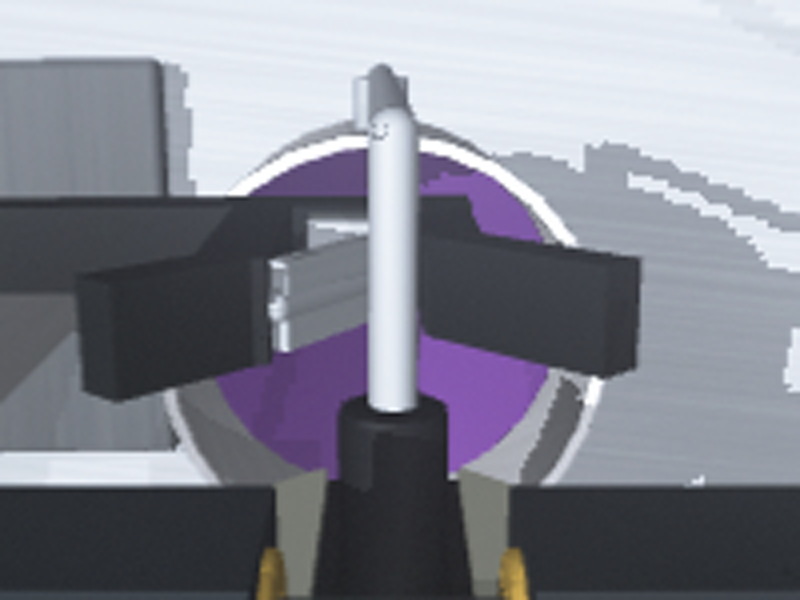

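View pics/s12c.png

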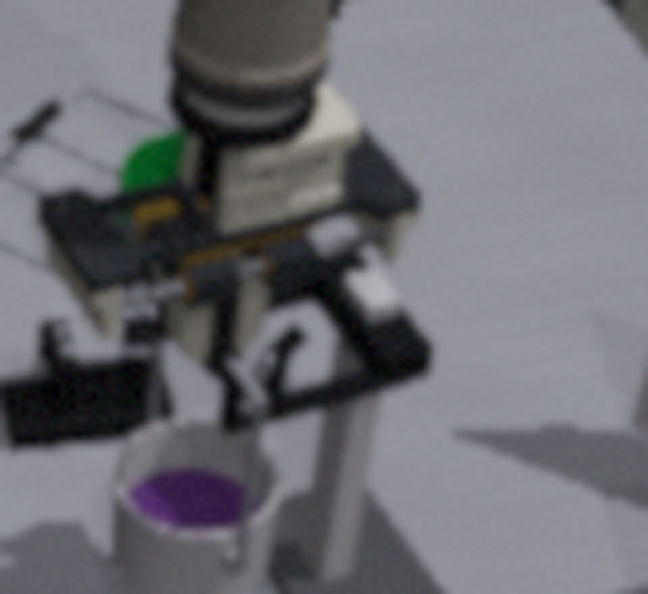

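carry_out(motion=[[1,0,0,1,0],[1,0,0,2,0],[1,0,0,2.5,0],[1,0,0,2.5,0]])

```text
time: 17.58
tool_pos: [553.1, 209.8, 218.3]
tcp_rot: [3.134, -0.005, 0.11]
contact_force: [1.0, -5.9, 1.8]
grip_width: 13.2
```

carry_out(motion=[[1,-0.5,0,1,0],[1,-0.5,0,2,0],[1,-0.5,0,2.5,0],[1,-0.5,0,2.5,0]])

```text
time: 18.08
tool_pos: [552.7, 209.5, 215.5]
tcp_rot: [3.134, -0.005, 0.11]
contact_force: [1.1, -5.6, -0.2]
grip_width: 13.0
```

```bash
python3 - <<'E'
from h import *
c=cap('wrist','w13');s=cap('scene','s13');totool([552.5,212,235],6.5)
b=cv2.resize(c['color'][120:270,180:380],None,fx=4,fy=4,interpolation=cv2.INTER_CUBIC);cv2.imwrite('pics/w13c.png',b[:,:,::-1])
b=cv2.resize(s['color'][120:230,310:430],None,fx=5.4,fy=5.4,interpolation=cv2.INTER_CUBIC);cv2.imwrite('pics/s13c.png',b[:,:,::-1])
E
```

```text
t 18.175 tcp [552.7 209.5 215.5] yaw 6.28 tilt [179.54  -0.29] F [ 1.01 -5.77  0.62] M [-0.81 -0.18  0.13] w 13.6
delta tool [  0.2  -2.3 -19.5] spin -0.2
```

View pics/w13c.png

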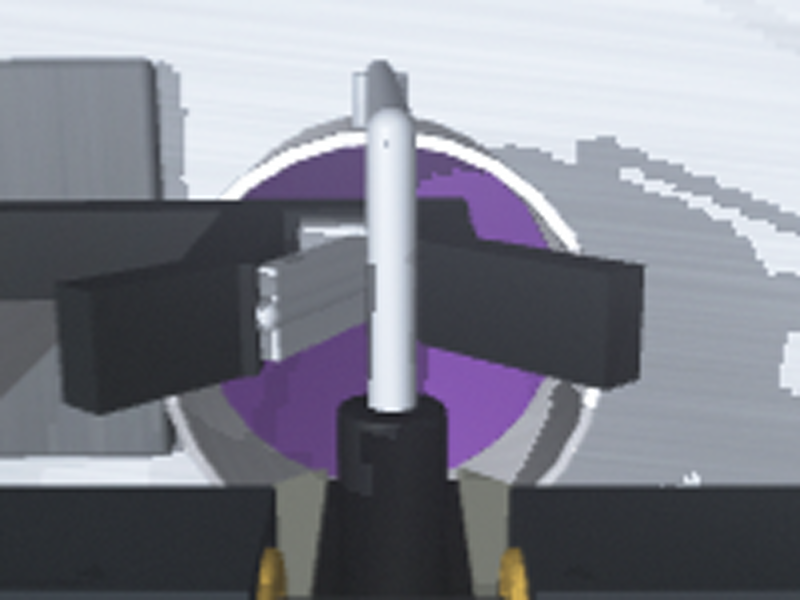

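carry_out(motion=[[1,0,0,1,0],[1,0,0,2,0],[1,0,0,2.5,0],[1,0,0,2.5,0]])

```text
time: 18.68
tool_pos: [552.3, 209.4, 212.1]
tcp_rot: [3.133, -0.003, 0.11]
contact_force: [1.5, -4.5, -6.5]
grip_width: 13.1
```

carry_out(motion=[[1,0,0,1,0],[1,0,0,2,0],[1,0,0,2,0]])

```text
time: 19.05
tool_pos: [552.0, 210.0, 209.8]
tcp_rot: [3.134, -0.003, 0.11]
contact_force: [-0.1, -0.0, -4.1]
grip_width: 13.2
```

carry_out(motion=[[1,0,0,1,0],[1,0,0,2,0],[1,0,0,2,0]])

```text
time: 19.42
tool_pos: [552.0, 210.4, 208.2]
tcp_rot: [3.135, -0.003, 0.11]
contact_force: [-0.0, 0.8, -0.8]
grip_width: 13.0
```

carry_out(motion=[[1,0,0,0.7,0],[1,0,0,1.2,0],[1,0,0,1.2,0]])

```text
time: 19.8
tool_pos: [552.0, 210.4, 207.4]
tcp_rot: [3.135, -0.004, 0.11]
contact_force: [-2.7, 0.1, 0.9]
grip_width: 12.8
```

carry_out(motion=[[1,0,0,0.7,0],[1,0,0,1.2,0],[1,0,0,1.2,0]])

```text
time: 20.18
tool_pos: [552.0, 210.4, 206.5]
tcp_rot: [3.135, -0.004, 0.11]
contact_force: [-3.6, -1.1, 3.7]
grip_width: 12.9
```

```bash
python3 - <<'E'
from h import *
c=cap('wrist','w14');s=cap('scene','s14');totool([552.5,212,235],6.5)
b=cv2.resize(c['color'][120:270,180:380],None,fx=4,fy=4,interpolation=cv2.INTER_CUBIC);cv2.imwrite('pics/w14c.png',b[:,:,::-1])
b=cv2.resize(s['color'][120:230,310:430],None,fx=5.4,fy=5.4,interpolation=cv2.INTER_CUBIC);cv2.imwrite('pics/s14c.png',b[:,:,::-1])
E
```

```text
t 20.275 tcp [552.  210.5 206.5] yaw 6.31 tilt [179.63  -0.23] F [-3.59  0.03  4.39] M [ 0.05  0.57 -0.  ] w 12.8
delta tool [  0.8  -1.3 -28.6] spin -0.2
```

View pics/w14c.png

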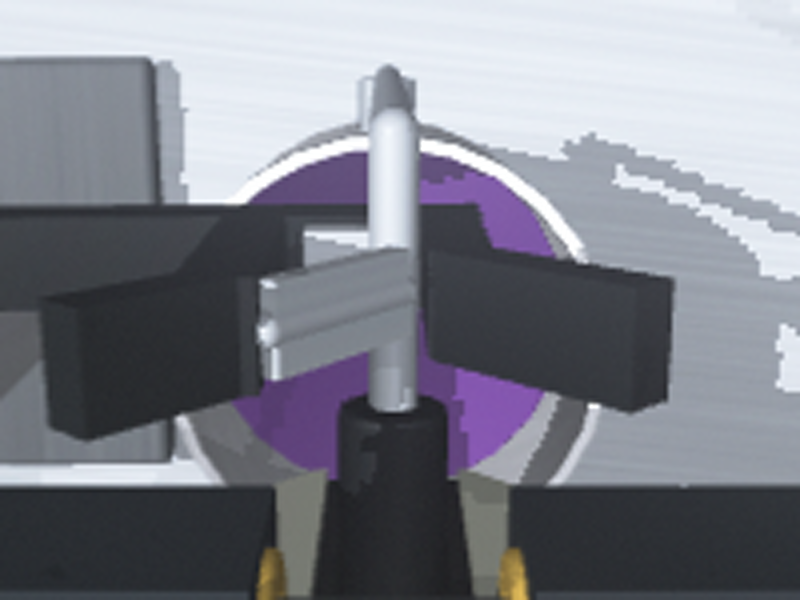

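View pics/s14c.png

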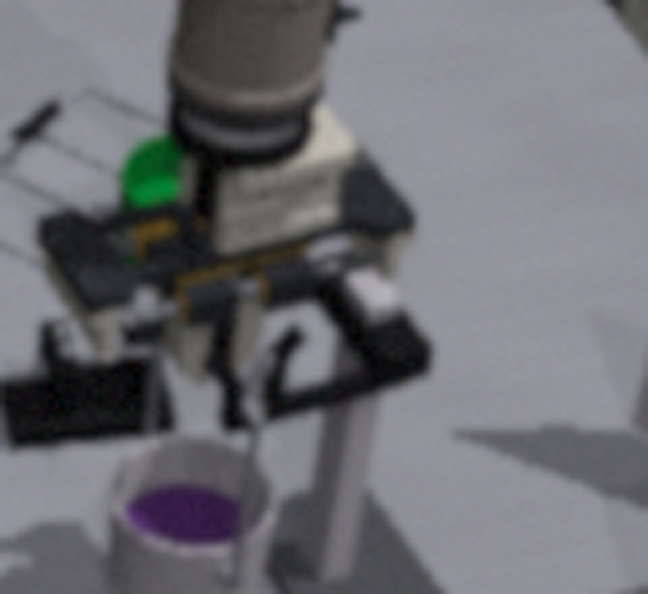

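carry_out(motion=[[1,-0.4,0,0.7,0],[1,-0.7,0,1.2,0],[1,-0.7,0,1.2,0],[1,-0.7,0,1.2,0]])

```text
time: 20.78
tool_pos: [552.0, 210.4, 205.9]
tcp_rot: [3.135, -0.006, 0.11]
contact_force: [-2.3, 0.4, 6.2]
grip_width: 12.8
```

```bash
python3 - <<'E'
from h import *
totool([552.5,212,235],6.5)
E
```

```text
t 20.775 tcp [552.  210.4 205.9] yaw 6.31 tilt [179.64  -0.35] F [-2.29  0.42  6.24] M [0.04 0.31 0.  ] w 12.8
delta tool [  0.9  -1.3 -29.1] spin -0.2
```

carry_out(motion=[[1,0,0,0.8,0],[1,0,0,1.2,0],[1,0,0,1.2,0],[1,0,0,1.2,0]])

```text
time: 21.28
tool_pos: [552.1, 210.4, 205.4]
tcp_rot: [3.135, -0.007, 0.11]
contact_force: [-4.0, 0.2, 8.1]
grip_width: 13.0
```

carry_out(motion=[[1,0,0,-0.8,0],[1,0,0,-1.6,0],[1,0,0,-2.2,0],[1,0,0,-2.2,0]])

```text
time: 21.78
tool_pos: [552.0, 210.4, 207.2]
tcp_rot: [3.135, -0.006, 0.11]
contact_force: [-1.9, 0.1, 1.1]
grip_width: 13.1
```

```bash
python3 - <<'E'
from h import *
totool([552.5,212,235],6.5)
E
```

```text
t 21.775 tcp [552.  210.4 207.2] yaw 6.31 tilt [179.64  -0.37] F [-1.9   0.14  1.13] M [ 0.03  0.33 -0.08] w 13.1
delta tool [  0.8  -1.3 -27.8] spin -0.2
```

carry_out(motion=[[1,0,0,-0.3,0],[0.9,0,0,-0.3,0],[0.8,0,0,-0.3,0],[0.7,0,0,-0.3,0],[0.6,0,0,-0.3,0],[0.6,0,0,-0.3,0],[0.6,0,0,-0.3,0],[0.6,0,0,-0.3,0]])

```text
time: 22.78
tool_pos: [552.0, 210.4, 207.5]
tcp_rot: [3.135, -0.006, 0.11]
contact_force: [-0.2, 1.0, 1.2]
grip_width: 36.7
```

```bash
python3 - <<'E'
from h import *
c=cap('wrist','w15');s=cap('scene','s15');totool([552.5,212,235],6.5)
im=np.zeros((600,800,3),np.uint8)
b=cv2.resize(c['color'][120:330,160:400],None,fx=2,fy=2,interpolation=cv2.INTER_CUBIC);im[:b.shape[0],:480]=b
b=cv2.resize(s['color'][120:240,320:420],None,fx=3,fy=3,interpolation=cv2.INTER_CUBIC);im[:360,490:790]=b
cv2.imwrite('pics/c15.png',im[:,:,::-1])
E
```

```text
t 22.875 tcp [552.  210.5 207.6] yaw 6.31 tilt [179.64  -0.37] F [ 0.2  -0.69  0.19] M [ 0.06  0.06 -0.05] w 37.2
delta tool [  0.8  -1.3 -27.5] spin -0.2
```

View pics/c15.png

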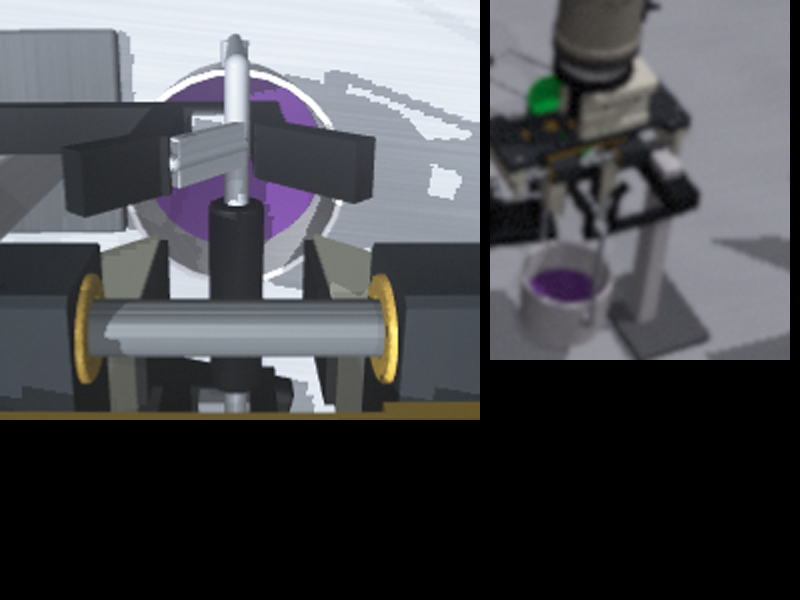

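carry_out(motion=[[0.6,0,0,-5,0],[0.6,0,0,-18,0],[0.6,0,0,-38,0],[0.6,0,0,-62,0],[0.6,0,0,-88,0],[0.6,0,0,-110,0],[0.6,0,0,-125,0],[0.6,0,0,-130,0],[0.6,0,0,-130,0]])

```text
time: 24.0
tool_pos: [551.1, 211.1, 337.9]
tcp_rot: [3.135, -0.007, 0.11]
contact_force: [0.1, -0.8, -0.1]
grip_width: 36.5
```

carry_out(motion=[[0.6,0,10,0,0],[0.6,0,40,-5,0],[0.6,0,80,-10,0],[0.6,0,110,-10,0],[0.6,0,130,-10,0],[0.6,0,130,-10,0],[0.6,0,130,-10,0],[0.6,0,130,-10,0]])

```text
time: 25.0
tool_pos: [565.2, 83.1, 348.6]
tcp_rot: [3.136, -0.007, 0.112]
contact_force: [-0.6, -0.6, 0.2]
grip_width: 36.9
```

```bash
python3 - <<'E'
from h import *
c=cap('wrist','w16');t=cap('top','t16');s=cap('scene','s16');totool([552.5,212,235],6.5)
im=np.zeros((600,800,3),np.uint8)
im[:420,:560]=c['color'];
cv2.imwrite('pics/c16.png',c['color'][:,:,::-1])
b=cv2.resize(s['color'][130:260,320:420],None,fx=4,fy=4,interpolation=cv2.INTER_CUBIC)
g=cv2.resize(t['color'][130:230,130:230],None,fx=4,fy=4,interpolation=cv2.INTER_CUBIC)
im=np.zeros((520,800,3),np.uint8);im[:,:400]=b;im[:400,400:]=g;cv2.imwrite('pics/d16.png',im[:,:,::-1])
E
```

```text
t 25.15 tcp [565.2  82.7 348.7] yaw 6.37 tilt [179.65  -0.4 ] F [ 0.41  0.85 -0.2 ] M [0.04 0.03 0.01] w 37.0
delta tool [   0.9 -130.6  112.9] spin -0.1
```

View pics/c16.png

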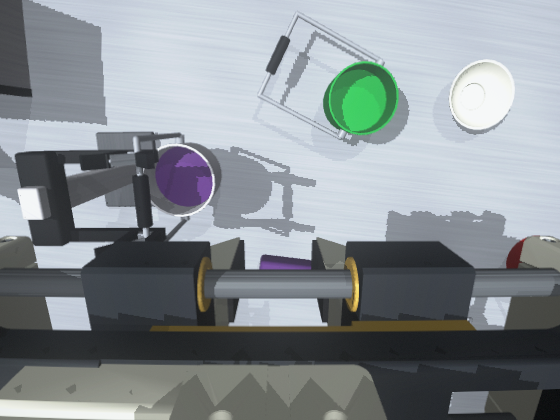

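View pics/d16.png

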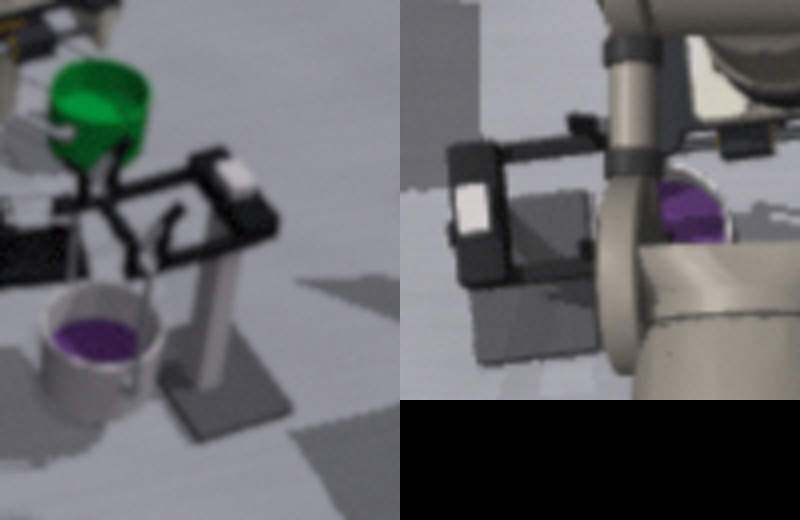

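carry_out(motion=[[0.6,0,0,0,0],[0.6,0,0,0,0],[0.6,0,0,0,0],[0.6,0,0,0,0],[0.6,0,0,0,0],[0.6,0,0,0,0],[0.6,0,0,0,0],[0.6,0,0,0,0]])

```text
time: 26.15
tool_pos: [565.2, 82.8, 348.7]
tcp_rot: [3.135, -0.007, 0.111]
contact_force: [-1.0, 0.2, 0.3]
grip_width: 36.9
```

```bash
python3 - <<'E'
from h import *
c=cap('wrist','w17')
for f in ('w16','w17'):
  c=load(f);h=cv2.cvtColor(c['color'],cv2.COLOR_RGB2HSV)
  m=((h[...,0]>125)&(h[...,0]<150)&(h[...,1]>70)).astype(np.uint8)*255;m[230:]=0
  k=max(cv2.findContours(m,0,2)[0],key=cv2.contourArea);M=cv2.moments(k);print(f,M['m10']/M['m00'],M['m01']/M['m00'],cv2.boundingRect(k))
print('rim right',onz(c,214,182,110),'rim top',onz(c,185,144,110),'rim bottom',onz(c,180,215,110))
print('grip',onz(c,142,201,219),onz(c,138,140,219),dep(c,142,201))
for f in ('scene','top'):pass
t0=load('top0');t=load('t16');cv2.imwrite('pics/t16.png',t['color'][:,:,::-1])
E
```

```text
w16 183.32215647600262 176.9102564102564 (155, 147, 57, 59)
w17 183.12048508685677 176.9155031137332 (155, 147, 57, 60)
rim right [555.52444717 163.57000013 110.        ] rim top [599.84330142 202.74980698 110.        ] rim bottom [506.20625415 205.95914575 110.        ]
grip [551.37152568 211.39466495 219.        ] [608.4006393  215.22841303 219.        ] [553.63468012 208.1451387  226.84351651]
```

View pics/s16.png

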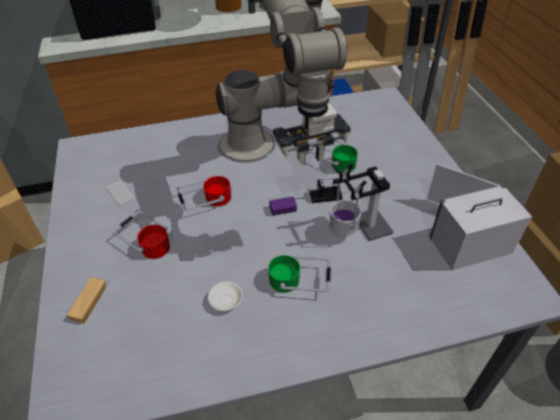

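```bash
python3 - <<'E'
from h import *
c=load('w17')
b=cv2.resize(c['color'][120:260,0:240],None,fx=3.3,fy=3.3,interpolation=cv2.INTER_CUBIC);cv2.imwrite('pics/w17c.png',b[:,:,::-1])
for u,v in ((142,180),(142,190),(142,200),(142,210),(143,220)): print(np.median([dep(c,u+i,v+j) for i in (-2,-1,0,1,2) for j in (-2,-1,0,1,2)],0).round(1))
E
```

```text
[573.1 208.9 224.9]
[563.8 208.6 225.4]
[554.1 208.7 225.7]
[544.5 208.3 226.4]
[535.  207.6 226. ]
```

View pics/w17c.png

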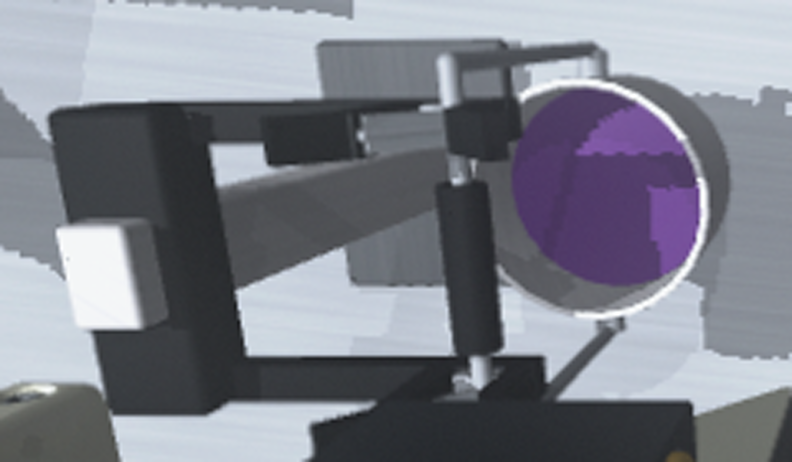

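carry_out(motion=[[0.6,-10,0,0,0],[0.6,-35,-3,-5,0],[0.6,-70,-8,-10,0],[0.6,-105,-12,-10,0],[0.6,-125,-15,-10,0],[0.6,-130,-15,-10,0],[0.6,-130,-15,-10,0]])

```text
time: 27.08
tool_pos: [434.4, 83.2, 357.9]
tcp_rot: [3.135, -0.008, 0.111]
contact_force: [1.3, 0.2, 0.8]
grip_width: 36.5
```

```bash
python3 - <<'E'
from h import *
c=cap('wrist','w18')
b=cv2.resize(c['color'][80:260,0:240],None,fx=3.3,fy=3.3,interpolation=cv2.INTER_CUBIC);cv2.imwrite('pics/w18c.png',b[:,:,::-1])
E
```

```text
(no output)
```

View pics/w18c.png

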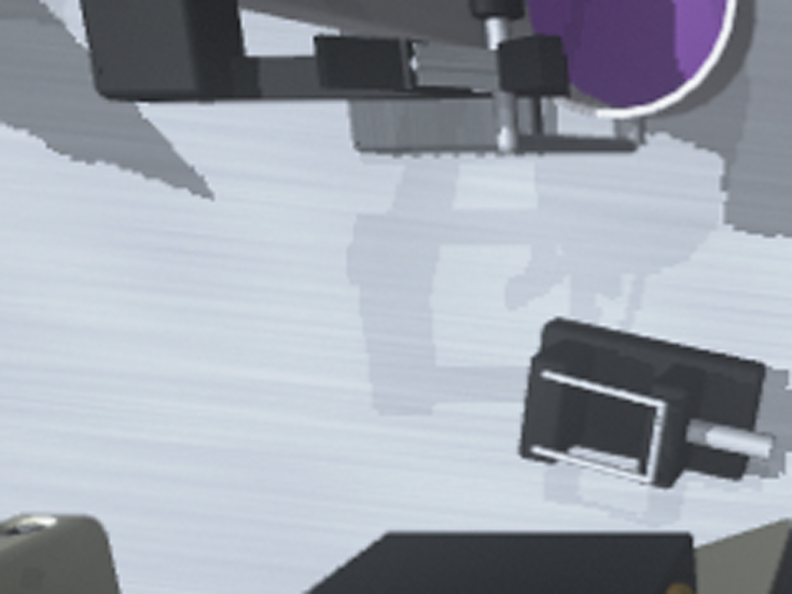

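carry_out(motion=[[0.6,5,-10,0,0],[0.6,12,-35,0,0],[0.6,20,-70,0,0],[0.6,20,-100,0,0],[0.6,20,-115,0,0],[0.6,20,-120,0,0],[0.6,20,-120,0,0]])

```text
time: 28.0
tool_pos: [441.5, 204.4, 357.0]
tcp_rot: [3.135, -0.007, 0.111]
contact_force: [0.0, -0.2, -0.1]
grip_width: 36.6
```

```bash
python3 - <<'E'
from h import *
c=cap('wrist','w19')
b=cv2.resize(c['color'][60:240,180:380],None,fx=3.3,fy=3.3,interpolation=cv2.INTER_CUBIC);cv2.imwrite('pics/w19c.png',b[:,:,::-1])
E
```

```text
(no output)
```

View pics/w19c.png

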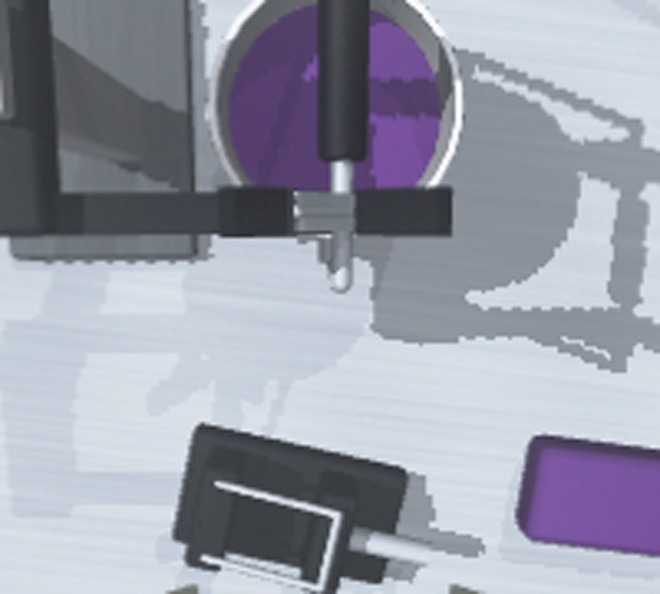

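The clip on the +40 side, at about (325,210) in the crop, also covers the wire. The pail rim sits centred under the grip and the gripper is clear, so I'm handing in.

```bash
python3 -c "
from plant import bot
print(bot.close_job())"
```

```text
the job is handed in; nothing more can be done
None
```

The aluminium pail is hanging on the fork, and I handed the job in after about 28 s of the 64 s. No verdict came back.

**What I did:** I swung the bail upright by its grip with the pail standing, then lifted the pail and brought the prongs in under the cross wire. The wire met the clips with the TCP at about 228 mm and snapped past them near 210 mm. I pressed it to about 12 N on the seats, eased off, opened the fingers and backed away.

**Last checks:**
- **Clips:** both spring clips show closed over the wire, the −40 side before release and the +40 side afterwards.
- **Hanging:** the rim sits centred under the grip and moved less than 1 px between pictures 1 s apart. The grip is about 2 to 3 mm from my estimate of the middle between the slots.
- **Forces:** readings from contact with the clips onward stayed around 13 N at most on the stand. I only read them at the end of each move, so short peaks could have been missed.
- **Bystanders:** none was touched, as far as the pictures show.

**What disagreed:**
- **Wire tilt:** depth readings along the grip showed a slope of about 0.03 rad, higher on the +40 side. I put this down to depth noise and calibration. I had no direct reading of how far each seat is pressed.
- **Sideways push:** the clips pushed the wire about 4 mm towards the open side on the way down, with up to 7 N sideways at the wrist.

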